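Load a bearing race from a tipping cup and close it

TASK

Tip the four steel balls out of the red-handled cup, low over the ring wall, into the sunken race of the bearing housing, spilling none and never touching the balls with the gripper. Stand the empty cup upright on its round black mat again, and close the loaded housing with the yellow dust cover, seated flat.

Things in the scene. Friction and masses are not known exactly. Their poses are not given: they have to be found in the camera images.
- housing: Bearing housing, fixed: round blue flange 150 mm across, 10 mm high, six bolt heads 6 mm proud, carrying a steel ring wall (outside 108, inside 92 mm across, top edge 55 mm above the origin). Inside it the sunken race: floor 14 mm above the origin, and a dark domed hub, 32 mm across, rising to 32 mm. Origin: centre of the underside, on the table; z up; round, so yaw is of no matter.
- mat: Round flat black rubber mat, 130 mm across and 4 mm thick, fixed to the table: the cup's place. Origin: centre of its underside, on the table.
- cup: Aluminium tipping cup, 0.1 kg, 55 mm high, 44 mm across outside at the base, 72 mm at the rim; wall 3, bottom 4 mm. Starts upright on the mat, the four balls in it. Origin: centre of its underside; z out of the mouth; +x towards its handle, which points roughly away from the robot. Balls roll out over the rim on the side away from the handle from about 80 degrees of tilt; 105 empties it.
- cup_grip (a point): Grip point on the cup's straight red handle, 85 mm from the cup's axis along its +x and 45 mm above its underside; axes as the cup's. The handle is a level bar along x, 12 mm thick along y (fingers close along y) and 18 mm tall (36 to 54 mm above the cup's underside), running from the cup's wall to 115 mm from its axis.
- cover: Yellow dust cover, 0.15 kg: disc 112 mm across, 5 mm thick, 6 mm above the origin, on a grey centring spigot 80 mm across and 6 mm deep (6 mm play all round inside the housing wall). Starts lying flat on the table on its spigot. Origin: centre of the spigot's underside; z up. Seated on the housing, its origin is 49 mm above the housing's origin.
- cover_knob (a point): Middle of the black round knob on the cover: 26 mm across, 24 mm tall (17 to 41 mm above the cover's origin); this point is 31 mm above the cover's origin.
- ball0_center (a point): Centre of steel bearing ball 1 of 4, 15 mm in diameter, 14 g. It starts in the cup.
- ball1_center (a point): Centre of steel bearing ball 2 of 4, 15 mm in diameter, 14 g. It starts in the cup.
- ball2_center (a point): Centre of steel bearing ball 3 of 4, 15 mm in diameter, 14 g. It starts in the cup.
- ball3_center (a point): Centre of steel bearing ball 4 of 4, 15 mm in diameter, 14 g. It starts in the cup.

How it is judged:
On the way:
1. all four balls lie in the sunken race (horizontal distance between each of ball0_center, ball1_center, ball2_center, ball3_center and housing below 0.046 m and z of ball0_center in the frame of housing between 0.012 and 0.03 m and z of ball1_center in the frame of housing between 0.012 and 0.03 m and z of ball2_center in the frame of housing between 0.012 and 0.03 m and z of ball3_center in the frame of housing between 0.012 and 0.03 m), for 0.2 s.
At the end, for the whole second after the job is handed in: All four balls lie on the floor of the race; the cup stands upright (within 0.1 rad), at rest on the mat, within 45 mm of its centre; the cover rests flat (within 0.05 rad) on the housing wall, within 10 mm of the axis, its origin less than 52 mm above the housing's underside (all of step 1 and horizontal distance between cup and mat below 0.045 m and angle between cup's own z axis and vertical below 0.1 rad and z of cup in the frame of mat below 0.009 m and linear speed of each of cup, cover below 0.02 m/s and horizontal distance between cover and housing below 0.01 m and angle between cover's own z axis and vertical below 0.05 rad and z of cover in the frame of housing below 0.052 m); the robot touches nothing.
It fails at once if the gripper touches a ball (contact force between the fingers and ball0 above 0.3 N or contact force between the fingers and ball1 above 0.3 N or contact force between the fingers and ball2 above 0.3 N or contact force between the fingers and ball3 above 0.3 N).
It fails at once if a ball falls from a height (moves faster than 1.7 m/s, a drop of about 15 cm) (linear speed of any of ball0, ball1, ball2, ball3 above 1.7 m/s).
It also fails if it takes over 72 s, if anything falls off the work surface, if the arm or the gripper's body presses on something with over 40 N, if the wrist force passes 120 N, or if a joint passes its speed limit or range.

ROBOT

A 6-joint arm with a two-finger parallel gripper is mounted at the origin on a cart in front of the work surface, level with it; the furniture and walls round the work are solid. World frame = base frame: x ahead of the robot, y to its left, z up, the work surface at z = 0. Lengths are in m, angles in rad, forces in N, time in s.
With the tool pointing down it reaches from about 0.35 to 0.975 m from the base axis. Payload 4.9 kg.
Tool frame: the origin (TCP) lies midway between the tips of the shut fingers; the grasp point (between the pads) lies 19 mm behind it; z points along the fingers, y is the line along which they close (so a half turn about z gives the same grasp; the last joint's range is limited). The gripper opens to 85 mm and grips with 20 to 120 N. Pads are 22 mm wide; open, the fingers measure 114 mm over their backs; the gripper's body (76 mm by 85 mm) begins 54 mm behind the grasp point. The pads swing forward as they close: fully open they stand 13 mm farther back than shut.
Start: joints at [-1.425, 0.053, 1.613, -0, 1.476, -0.119], TCP at [0.164, -0.603, 0.231] pointing down, gripper open.
Joint ranges: [-3.01, 3.01], [-1.01, 2.22], [0.06, 2.58], [-1.02, 4.17], [0.09, 2.62], [-3.14, 3.14]. Speed limits (rad/s): [2.57, 2.57, 3.14, 3.14, 3.14, 3.14].

INTERFACE

Orientations are given as a unit quaternion [w, x, y, z].
In Python, from plant import manip gives the robot as it stands.
- The arm moves only by the shell command python3 shift.py, which reads ROWS from standard input. ROWS is a JSON list of rows, 1 to 5 of them, each an object with the fields aperture (the opening from 0.0 (shut) to 1.0 (fully open)), tx, ty, tz (the shift in m), rx, ry, rz (a rotation vector in rad); a field left out counts as zero (the opening has to be given); each row shifts and turns the commanded pose from where the row before left it, along the tool's axes as they then stand; what a row does not reach is not made up. A row lasts 1/8 s, in which the tool goes at most 0.0625 m and 0.188 rad, less where a joint would pass 70% of its speed; a pose out of reach is approached as far as the arm can. The fingers move at their own pace and stop on an object; the grip force is fixed at half the most. Time passes only in rows, so rows that do not move let the fingers close. It prints the time, the measured TCP pose, the force, the opening and the grip force at its end. Input that does not fit is refused with a message, and nothing moves.
- manip.state(): the state, without advancing time (a new reading comes with each control period).
- manip.grab_frame(name): name is "side" or "top"; returns the picture (384x512x3 uint8, red, green, blue); there is no depth.
- manip.camera_params(name): a dict with "intrinsics" (3x3 intrinsics, pixels), "k1" (the pictures are not rectified: a ray, as slopes to the right and down, at radius r is drawn at 1 + k1 r^2 times it, then the intrinsics apply), "xyz" and "orientation" of the camera in the world. Camera axes: x right, y down, z forward; pixel columns grow to the right and rows downward; lengths in m; the calibration is good to about 2 mm. A picture is of the moment at which its call begins. camera_params takes no time and is no camera call.
- manip.job_done(): hands the job in; it is judged then, once.
The state is a dict: "time": time; "joint_pos": joint angles; "joint_vel": joint speeds; "joint_efforts": joint torques, N m; "tool_pos": TCP position; "tool_rot": TCP orientation; "contact_force": force on the tool from outside, world axes, zero at the start; "ft_torque": the same for the moment, N m; "gripper_width": opening from 0.0 (shut) to 1.0 (fully open); "grasp_force": force on a finger pad.
Only numpy, scipy, OpenCV 4.12 (cv2) and the standard library are available. Lean on these libraries where they do the work, as an engineer would, in place of code of your own. Each camera call takes 0.05 s, during which the arm holds its last target. There are 200 camera calls.

## Working session

There is one attempt and no reset: what is moved stays moved. The work goes in short steps, Python scripts to look and compute and a shell command to move; the robot and the scene stay as the last step left them, time stands still between calls to the robot, and variables do not carry over. Pictures are saved under pics/ and viewed, at most 10 in all, crops included, and the job is handed in when it is done.

```bash
ls; mkdir -p pics
python3 - <<'E'
from plant import manip
import cv2,numpy as np
for n in("side","top"):
    im=manip.grab_frame(n);cv2.imwrite(f"pics/{n}0.png",im[...,::-1]);p=manip.camera_params(n);print(n,{k:np.round(v,4).tolist() for k,v in p.items()})
s=manip.state();print(s)
E
```

```text
pics
plant.py
shift.py
side {'intrinsics': [[358.6467, 0.0, 261.0191], [0.0, 358.6467, 192.4419], [0.0, 0.0, 1.0]], 'k1': -0.0999, 'xyz': [0.2602, -0.6802, 0.4653], 'orientation': [-0.4979, 0.8486, -0.1477, 0.1008]}
top {'intrinsics': [[383.4259, 0.0, 252.4521], [0.0, 383.4259, 191.1697], [0.0, 0.0, 1.0]], 'k1': -0.0584, 'xyz': [0.4263, 0.0008, 0.8955], 'orientation': [-0.0315, 0.7062, -0.7053, 0.0524]}
{'time': 0.1, 'joint_pos': array([-1.42496633e+00,  5.33271679e-02,  1.61421543e+00,  1.33743287e-05,
        1.47599246e+00, -1.19038779e-01]), 'joint_vel': array([ 0.0001    , -0.00095115, -0.00413284, -0.00059778,  0.00033631,
        0.00099743]), 'joint_efforts': array([-3.54149570e-04, -3.94904780e+01, -3.71364462e+01, -1.31088354e-04,
        3.89857640e-03,  1.82635910e-05]), 'tool_pos': array([ 0.16350894, -0.60262518,  0.23012835]), 'tool_rot': array([-9.71206375e-04,  9.91242993e-01,  1.32046906e-01, -6.35356372e-06]), 'contact_force': array([-0.49125421,  0.7415352 ,  0.61512466]), 'ft_torque': array([-0.01222104,  0.02078794, -0.0340829 ]), 'grasp_force': 0.0, 'gripper_width': 0.9986785223361093}
```

View pics/side0.png

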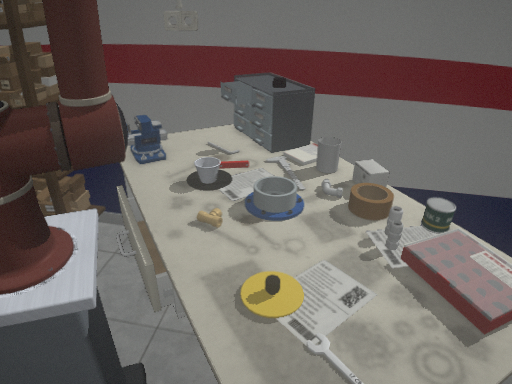

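View pics/top0.png

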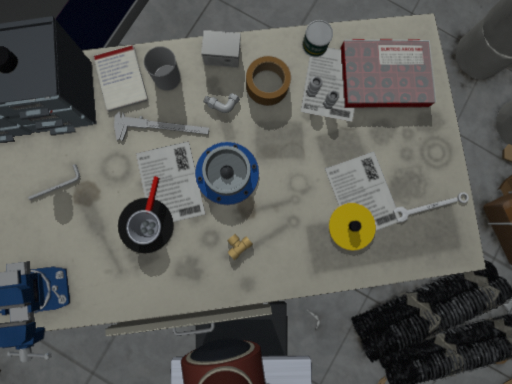

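Side view: cup at about (208,168) with its handle towards (247,163), housing (275,195), and cover knob (273,283). Top view: cup rim (144,227), handle running to (155,180), housing hub (227,172), and knob (355,226).

```bash
cat > h.py <<'E'
from plant import manip
import cv2,numpy as np
from scipy.optimize import least_squares
from scipy.spatial.transform import Rotation as R
P={n:manip.camera_params(n) for n in("side","top")}
def rot(q): return R.from_quat(np.roll(q,-1))
def rays(n,px):
    p=P[n]; d=np.array([p["k1"],0,0,0,0],float)
    u=cv2.undistortPoints(np.asarray(px,float).reshape(-1,1,2),np.array(p["intrinsics"]),d,R=None)[:,0]
    return np.array(p["xyz"]),rot(p["orientation"]).apply(np.c_[u,np.ones(len(u))])
def plane(n,px,z):
    o,d=rays(n,px); return (o+d*((z-o[2])/d[:,2])[:,None])[:,:2]
def proj(n,X):
    p=P[n]; c=rot(p["orientation"]).inv().apply(np.atleast_2d(X)-p["xyz"])
    s=c[:,:2]/c[:,2:]; s=s*(1+p["k1"]*(s**2).sum(1,keepdims=True)); K=np.array(p["intrinsics"])
    return s*K[0,0]+K[:2,2]
def tri(a,b):
    A=[];B=[]
    for n,px in(("side",a),("top",b)):
        o,d=rays(n,[px]);d=d[0]/np.linalg.norm(d[0]);M=np.eye(3)-np.outer(d,d);A.append(M);B.append(M@o)
    x=np.linalg.solve(sum(A),sum(B));return x,[np.linalg.norm(A[i]@x-B[i]) for i in(0,1)]
def circ(p):
    f=lambda v:np.hypot(p[:,0]-v[0],p[:,1]-v[1])-v[2]
    return least_squares(f,[*p.mean(0),.05],loss="soft_l1",f_scale=.001).x
def mask(im,lo,hi,box):
    m=cv2.inRange(cv2.cvtColor(im,cv2.COLOR_RGB2HSV),lo,hi);z=np.zeros_like(m);x0,y0,x1,y1=box;z[y0:y1,x0:x1]=m[y0:y1,x0:x1];return z
def big(m): 
    c,_=cv2.findContours(m,cv2.RETR_EXTERNAL,cv2.CHAIN_APPROX_NONE);return max(c,key=cv2.contourArea)[:,0]
E
python3 - <<'E'
from h import *
np.set_printoptions(precision=4,suppress=True)
I={n:cv2.imread(f"pics/{n}0.png")[...,::-1].copy() for n in("side","top")}
for nm,lo,hi,B in(("cover",(20,120,80),(35,255,255),{"side":(230,260,320,325),"top":(320,195,385,260)}),
  ("flange",(100,110,40),(125,255,255),{"side":(235,170,315,225),"top":(185,130,270,215)}),
  ("mat",(0,0,0),(180,255,75),{"side":(175,150,240,200),"top":(105,185,185,260)})):
  for n in I:
    c=cv2.convexHull(big(mask(I[n],lo,hi,B[n])))[:,0]
    for z in((.006,.011,.016) if nm=="cover" else (0,.005,.010) if nm=="flange" else (.004,)): print(nm,n,z,circ(plane(n,c,z)),len(c))
red=lambda n,b:mask(I[n],(0,140,80),(8,255,255),b)|mask(I[n],(170,140,80),(180,255,255),b)
for n,b in(("side",(212,150,255,175)),("top",(135,165,170,220))):
    c=big(red(n,b)).astype(np.float32);print(n,"red rect",cv2.minAreaRect(c), "on z=.058/.040",)
    for z in(.058,.040): 
        w=plane(n,c,z)
        print(cv2.boxPoints(cv2.minAreaRect(w.astype(np.float32)*1000)).round(1).tolist())
for n,b in(("side",(262,270,285,300)),("top",(343,213,368,240))):
    c=big(mask(I[n],(0,0,0),(180,255,70),b));print(n,"knob",c.min(0),c.max(0),cv2.minEnclosingCircle(c))
cv2.imwrite("pics/cr.png",np.hstack([cv2.resize(I["top"][160:260,100:200],(400,400),interpolation=2),cv2.resize(I["side"][130:230,170:270],(400,400),interpolation=2)])[...,::-1])
E
```

```text
cover side 0.006 [ 0.4516 -0.255   0.0557] 29
cover side 0.011 [ 0.4495 -0.2596  0.0551] 29
cover side 0.016 [ 0.4474 -0.2642  0.0545] 29
cover top 0.006 [ 0.4503 -0.2585  0.0555] 29
cover top 0.011 [ 0.4501 -0.257   0.0552] 29
cover top 0.016 [ 0.45   -0.2555  0.0549] 29
flange side 0 [0.5845 0.0433 0.0681] 8
flange side 0.005 [0.581  0.0355 0.0673] 8
flange side 0.01 [0.5775 0.0277 0.0666] 8
flange top 0 [0.5771 0.0351 0.0742] 33
flange top 0.005 [0.5763 0.0349 0.0738] 33
flange top 0.01 [0.5754 0.0347 0.0734] 33
mat side 0.004 [0.4508 0.2194 0.0635] 20
mat top 0.004 [0.4518 0.2219 0.0648] 21
side red rect ((234.0, 161.5), (1.0, 26.0), 90.0) on z=.058/.040
[[483.79998779296875, 202.89999389648438], [552.4000244140625, 181.1999969482422], [554.4000244140625, 187.6999969482422], [485.8999938964844, 209.39999389648438]]
[[493.70001220703125, 242.0], [565.2999877929688, 219.3000030517578], [567.4000244140625, 226.0], [495.8999938964844, 248.6999969482422]]
top red rect ((151.58824157714844, 193.14706420898438), (5.093247413635254, 33.95498275756836), 14.03624439239502) on z=.058/.040
[[483.70001220703125, 199.39999389648438], [556.4000244140625, 183.60000610351562], [558.7999877929688, 194.5], [486.1000061035156, 210.39999389648438]]
[[484.8999938964844, 203.6999969482422], [559.2000122070312, 187.5], [561.5999755859375, 198.6999969482422], [487.3999938964844, 214.89999389648438]]
side knob [266 278] [279 293] ((271.7289123535156, 285.0120544433594), 8.304635047912598)
top knob [349 221] [360 231] ((354.2611999511719, 225.87313842773438), 6.120347499847412)
```

View pics/cr.png

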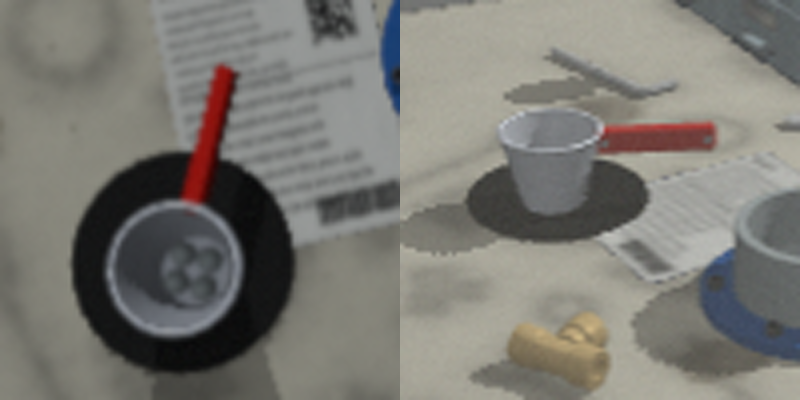

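The crops show the cup upright with four balls inside. The rim centre is at top (143.4,226.9) and side (207.6,162.1), and the handle tip is at top (157,177) and side (248.6,163.5).

Run:
```python
from h import *
np.set_printoptions(precision=4,suppress=True)
print("rim",*tri((207.6,162.1),(143.4,226.9)),plane("top",[(143.4,226.9)],.059),plane("side",[(207.6,162.1)],.059))
print("tip",*tri((248.8,163.7),(156,176.6)),plane("top",[(156,176.6)],.058),plane("side",[(248.8,163.7)],.05))
print("knob",*tri((272.5,285.5),(354.5,226)),plane("top",[(354.5,226)],.041))
I={n:cv2.imread(f"pics/{n}0.png")[...,::-1].copy() for n in("side","top")}
# ring wall top: outer/inner edges in top picture & side, projected for several hypotheses by gradient score
t=np.linspace(0,2*np.pi,120)
G={}
for n in I:
    g=cv2.GaussianBlur(cv2.cvtColor(I[n],cv2.COLOR_RGB2GRAY).astype(np.float32),(0,0),1.);G[n]=np.hypot(cv2.Sobel(g,5,1,0),cv2.Sobel(g,5,0,1))
def score(v,rad,views):
    s=0
    for n in views:
        for r in rad:
            p=proj(n,np.c_[v[0]+r*np.cos(t),v[1]+r*np.sin(t),0*t+v[2]]).astype(np.float32)
            s+=cv2.remap(G[n],p[:,0],p[:,1],1).mean()
    return s
import itertools
def best(c,zs,rad,views=("side","top")):
    o=[(score((c[0]+a,c[1]+b,z),rad,views),c[0]+a,c[1]+b,z) for a,b in itertools.product(np.arange(-.014,.0145,.001),repeat=2) for z in zs]
    return np.array(max(o))
zs=np.arange(.035,.076,.002)
for v in(("side","top"),("top",),("side",)):
    z=zs if len(v)==2 else [.055]
    print("ring",v,best((.576,.035),z,(.054,.046),v))
    z=zs if len(v)==2 else [.059]
    print("rim",v,best((.446,.214),z,(.036,.033),v))
    z=np.arange(0,.022,.002) if len(v)==2 else [.011]
    print("cover",v,best((.45,-.2575),z,(.056,),v))
```

```text
rim [0.4478 0.2124 0.0586] [np.float64(0.00047478776745034324), np.float64(0.0004747877674503886)] [[0.4474 0.2124]] [[0.4481 0.2114]]
tip [0.5601 0.1905 0.0477] [np.float64(0.0006581539194637257), np.float64(0.0006581539194637269)] [[0.5579 0.1884]] [[0.5591 0.1856]]
knob [ 0.4506 -0.2586  0.0265] [np.float64(0.00022692177769478313), np.float64(0.00022692177769461443)] [[ 0.45   -0.2542]]
ring ('side', 'top') [439.9092   0.576    0.035    0.055 ]
rim ('side', 'top') [423.0379   0.447    0.21     0.057 ]
cover ('side', 'top') [128.7992   0.452   -0.2585   0.01  ]
ring ('top',) [263.546   0.576   0.035   0.055]
rim ('top',) [291.5964   0.445    0.211    0.059 ]
cover ('top',) [63.9911  0.452  -0.2585  0.011 ]
ring ('side',) [176.4391   0.576    0.034    0.055 ]
rim ('side',) [147.1344   0.448    0.206    0.059 ]
cover ('side',) [64.789   0.452  -0.2595  0.011 ]
```

```bash
cat >> h.py <<'E'
def tool(psi,tilt,opt,lean=0): # tool rotation for cup yaw psi, tilt; grasp lean about cup y (rad)
    F=np.diag([1,-1,-1.]) if opt=="A" else np.diag([-1,1,-1.])
    return R.from_euler("z",psi)*R.from_euler("y",-tilt+lean)*R.from_matrix(F)
def wrist(Rt,j1,p):
    M=R.from_euler("y",-p)*R.from_euler("z",-j1)*Rt
    out=[]
    e=M.as_euler("ZYZ")
    for a,b,c in((e[0],e[1],e[2]),(e[0]+np.pi,-e[1],e[2]+np.pi)):
        w=[(a+1.5)%(2*np.pi)-1.5,b,(c-np.pi/2+np.pi)%(2*np.pi)-np.pi]
        if w[0]>-1.02 and w[0]<4.17 and .09<b<2.62: out.append(np.round(w,2).tolist())
    return out
E
python3 - <<'E'
from h import *
print(R.from_euler("z",-1.425)*R.from_euler("y",1.667)*R.from_euler("y",1.476)*R.from_euler("z",np.pi/2-.119).__class__ and (R.from_euler("z",-1.425)*R.from_euler("y",1.667)*R.from_euler("y",1.476)*R.from_euler("z",np.pi/2-.119)).as_quat())
for opt in"AB":
  for psi in(1.8,1.4,1.,.6,-.21,-.6,-1.,-1.57):
    for p in(1.9,2.3): print(opt,psi,p,[wrist(tool(psi,np.radians(t),opt),0.,p) for t in(0,50,105)])
E
echo '[{"aperture":1, "ty":0.0625, "tz":-0.002}, {"aperture":1, "ty":0.06}]' | python3 shift.py
```

```text
time: 0.35
tool_pos: [0.1959, -0.7221, 0.2328]
tool_rot: [-0.0, 0.991, 0.132, -0.0]
contact_force: [-0.5, -1.3, 1.1]
gripper_width: 1.005
grasp_force: 0.0Traceback (most recent call last):
  File "<stdin>", line 2, in <module>
TypeError: Argument 'other' has incorrect type (expected scipy.spatial.transform._rotation.Rotation, got type)
```

```bash
cat > log.py <<'E'
from plant import manip
import json
s=manip.state();open("log.jsonl","a").write(json.dumps([list(map(float,s[k])) for k in("joint_pos","tool_pos","tool_rot")])+"\n")
E
python3 log.py
python3 - <<'E'
from h import *
for opt in"AB":
  for psi in(1.8,1.4,1.,.6,-.21,-.6,-1.,-1.57):
    for p in(2.1,): print(opt,psi,p,[wrist(tool(psi,np.radians(t),opt),0.,p) for t in(0,50,105)])
E
echo '[{"aperture":1, "ty":-0.06, "tz":-0.03, "ry":0.1}, {"aperture":1, "ty":-0.06, "tz":-0.03, "rz":0.1}, {"aperture":1, "ty":-0.06, "rx":0.1, "rz":0.1}, {"aperture":1, "ty":-0.06}]' | python3 shift.py; python3 log.py; tail -1 log.jsonl
echo '[{"aperture":1, "tx":0.0625}, {"aperture":1, "tx":0.0625}, {"aperture":1, "tx":0.0625}, {"aperture":1, "tx":0.0625}]' | python3 shift.py; python3 log.py; tail -1 log.jsonl
```

```text
A 1.8 2.1 [[[0.0, 1.04, -0.23]], [[0.86, 1.4, -0.55]], [[1.69, 1.9, -0.48]]]
A 1.4 2.1 [[[0.0, 1.04, 0.17]], [[1.0, 1.12, -0.33]], [[1.88, 1.56, -0.55]]]
A 1.0 2.1 [[[0.0, 1.04, 0.57]], [[1.08, 0.82, -0.12]], [[2.11, 1.25, -0.7]]]
A 0.6 2.1 [[[0.0, 1.04, 0.97]], [[1.07, 0.52, 0.15]], [[2.42, 0.98, -0.94]]]
A -0.21 2.1 [[[0.0, 1.04, 1.78]], [[-0.74, 0.24, 2.43]], [[3.42, 0.82, -1.82]]]
A -0.6 2.1 [[[0.0, 1.04, 2.17]], [], [[3.86, 0.98, -2.2]]]
A -1.0 2.1 [[[0.0, 1.04, 2.57]], [], []]
A -1.57 2.1 [[[0.0, 1.04, 3.14]], [[-0.94, 1.24, -2.72]], []]
B 1.8 2.1 [[[0.0, 1.04, 2.91]], [[0.86, 1.4, 2.59]], [[1.69, 1.9, 2.66]]]
B 1.4 2.1 [[[0.0, 1.04, -2.97]], [[1.0, 1.12, 2.81]], [[1.88, 1.56, 2.59]]]
B 1.0 2.1 [[[0.0, 1.04, -2.57]], [[1.08, 0.82, 3.02]], [[2.11, 1.25, 2.44]]]
B 0.6 2.1 [[[0.0, 1.04, -2.17]], [[1.07, 0.52, -3.0]], [[2.42, 0.98, 2.2]]]
B -0.21 2.1 [[[0.0, 1.04, -1.36]], [[-0.74, 0.24, -0.71]], [[3.42, 0.82, 1.32]]]
B -0.6 2.1 [[[0.0, 1.04, -0.97]], [], [[3.86, 0.98, 0.94]]]
B -1.0 2.1 [[[0.0, 1.04, -0.57]], [], []]
B -1.57 2.1 [[[0.0, 1.04, -0.0]], [[-0.94, 1.24, 0.42]], []]
tim
[... 163 characters left out ...]
54529259637, -0.16853266542160336, 1.7240499830909644, 0.09690879162454245, 1.7055412328588029, 0.034444193990414554], [0.1487063480088595, -0.49453582630584, 0.2957797456357114], [-0.06263193021264231, 0.9964738042512453, 0.033936979130530544, 0.044333736661637355]]
time: 1.35
tool_pos: [0.3995, -0.4791, 0.3198]
tool_rot: [-0.061, 0.997, 0.035, 0.044]
contact_force: [-0.2, -0.6, 0.5]
gripper_width: 0.994
grasp_force: 0.0
[[-1.0560582651357164, 0.04453356897788738, 1.4808391318756409, 0.13609224962594363, 1.6835802575923848, 0.4560109717250394], [0.399496206141381, -0.4790723660468071, 0.3197694259249713], [-0.06133807008255587, 0.9965323629333975, 0.034645397992617406, 0.04427851830018523]]
```

```bash
cat >> h.py <<'E'
import json,os
E_=R.from_euler
def fk(v,j):
    d1,a1,lat,L2,a3,L4,d6=v
    T1=E_("z",j[0]);T2=T1*E_("y",j[1]);T3=T2*E_("y",j[2]);T5=T3*E_("z",j[3])*E_("y",j[4])
    return np.array([0,0,d1])+T1.apply([a1,lat,0])+T2.apply([0,0,L2])+T3.apply([a3,0,L4])+T5.apply([0,0,d6]),T5*E_("z",j[5]+np.pi/2)
def geom():
    D=[json.loads(l) for l in open("log.jsonl")]+[[[-1.42496633,.0533271679,1.61421543,0,1.47599246,-.119038779],[.16350894,-.60262518,.23012835],[-.00097,.991243,.1320469,0]]]
    v0=np.array([.3,.0,.074,.45,.0,.4,.2])
    f=lambda v:np.r_[np.concatenate([fk(v,j)[0]-t for j,t,_ in D]),1e-3*(v-v0)]
    r=least_squares(f,v0);return r.x,max(abs(r.fun[:-7])),max((fk(r.x,j)[1].inv()*rot(q)).magnitude() for j,t,q in D)
def ik(v,pos,Rt,j0):
    lo=[-3.01,-1.01,.06,-1.02,.09,-3.14];hi=[3.01,2.22,2.58,4.17,2.62,3.14]
    def f(j):
        p,q=fk(v,j);return np.r_[p-pos,.3*(Rt.inv()*q).as_rotvec()]
    r=least_squares(f,np.clip(j0,np.array(lo)+.01,np.array(hi)-.01),bounds=(lo,hi));return r.x,np.abs(r.fun).max()
def need(pos,Rt,st=None):
    s=st or manip.state();c=rot(s["tool_rot"]);print("shift tool axes",c.inv().apply(np.array(pos)-s["tool_pos"]).round(4),"rotvec",(c.inv()*Rt).as_rotvec().round(4))
E
python3 - <<'E'
from h import *
np.set_printoptions(precision=4,suppress=True)
print(*geom())
need([.53,.195,.16],tool(-.21,0,"A"))
E
```

```text
[0.238  0.     0.0742 0.4264 0.0957 0.6099 0.2795] 1.858856057607161e-06 2.6146270334975254e-05
shift tool axes [ 0.1578 -0.6386  0.2534] rotvec [-0.1318 -0.0755  0.279 ]
```

```bash
echo '[{"aperture":1, "tx":0.03, "ty":-0.05, "rx":-0.066, "ry":-0.038, "rz":0.14}, {"aperture":1, "tx":0.03, "ty":-0.05, "rx":-0.066, "ry":-0.038, "rz":0.14}, {"aperture":1, "ty":-0.05}, {"aperture":1, "ty":-0.05}, {"aperture":1, "ty":-0.05}]' | python3 shift.py; python3 log.py
python3 - <<'E'
from h import *
print(*geom())
need([.53,.195,.16],tool(-.21,0,"A"))
E
```

```text
time: 1.98
tool_pos: [0.4886, -0.2321, 0.3324]
tool_rot: [-0.0, 0.994, -0.105, -0.0]
contact_force: [0.2, -0.4, -1.1]
gripper_width: 0.998
grasp_force: 0.0
[2.37989700e-01 9.40198118e-06 7.42010696e-02 4.26399917e-01
 9.56966297e-02 6.09890305e-01 2.79492949e-01] 2.610992561768999e-06 2.6146270334975254e-05
shift tool axes [-0.0487 -0.4263  0.1725] rotvec [-0.0001  0.0009 -0.0007]
```

```bash
echo '[{"aperture":1, "tx":-0.01, "ty":-0.055}, {"aperture":1, "tx":-0.01, "ty":-0.055, "tz":0.01}, {"aperture":1, "tx":-0.01, "ty":-0.055, "tz":0.02}, {"aperture":1, "tx":-0.01, "ty":-0.055, "tz":0.02}, {"aperture":1, "tx":-0.01, "ty":-0.055, "tz":0.02}]' | python3 shift.py; echo '[{"aperture":1, "ty":-0.055, "tz":0.03}, {"aperture":1, "ty":-0.055, "tz":0.03}, {"aperture":1, "tx":0.001, "ty":-0.041, "tz":0.04}, {"aperture":1}]' | python3 shift.py; python3 log.py
python3 - <<'E'
from h import *
im=manip.grab_frame("side");im2=manip.grab_frame("top")
cv2.imwrite("pics/a.png",np.hstack([cv2.resize(im2[130:260,90:220],(400,400)),cv2.resize(im[100:230,150:280],(400,400))])[...,::-1])
need([.5296,.1947,.030],tool(-.21,0,"A"))
E
```

```text
time: 2.6
tool_pos: [0.4967, 0.0472, 0.262]
tool_rot: [0.0, 0.994, -0.105, -0.0]
contact_force: [1.1, 0.0, 0.7]
gripper_width: 0.998
grasp_force: 0.0
time: 3.1
tool_pos: [0.5267, 0.1941, 0.1578]
tool_rot: [0.002, 0.995, -0.103, -0.005]
contact_force: [-0.6, -1.0, -0.2]
gripper_width: 1.005
grasp_force: 0.0
shift tool axes [ 0.     -0.0024  0.1325] rotvec [ 0.0014  0.0014 -0.    ]
```

View pics/a.png

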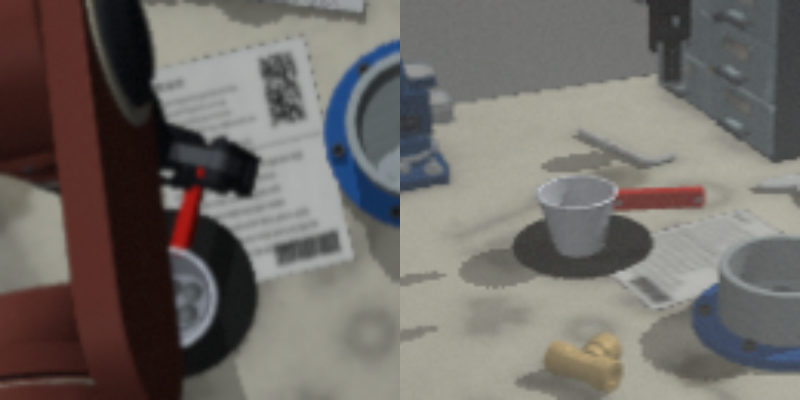

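The gripper straddles the handle (top crop: fingers at about (205,165), handle at (198,190)), and the cup hasn't moved. Next I descend and grip.

```bash
echo '[{"aperture":1, "ty":-0.002, "tz":0.04}, {"aperture":1, "tz":0.04}, {"aperture":1, "tz":0.03}, {"aperture":1, "tz":0.02}, {"aperture":1, "tz":0.0025}]' | python3 shift.py; echo '[{"aperture":0}, {"aperture":0}, {"aperture":0}, {"aperture":0}, {"aperture":0}]' | python3 shift.py; echo '[{"aperture":0}, {"aperture":0}, {"aperture":0}, {"aperture":0}]' | python3 shift.py; python3 log.py
python3 - <<'E'
from h import *
np.set_printoptions(precision=3,suppress=True)
v=geom()[0];s=manip.state()
H=np.array([.576,.035,0])
j=s["joint_pos"].copy()
# cup frame: tool TCP in cup frame at grasp = (.085,0,.045-.019)
g=np.array([.085,0,.026])
def path(psi,lipoff,lipz):
    j=s["joint_pos"].copy();o=[]
    for t in np.radians([0,20,40,60,80,95,110]):
        C=E_("z",psi)*E_("y",-t)
        lip=np.array([-.036,0,.055])
        tgt=H+E_("z",psi).apply([lipoff,0,0])+[0,0,lipz]
        org=tgt-C.apply(lip)
        j,e=ik(v,org+C.apply(g),tool(psi,t,"A"),j);o.append(e)
        print(psi,round(np.degrees(t)),j,round(e,5),"tcp",org+C.apply(g))
for psi in(1.6,1.2,.9): path(psi,.02,.075)
E
```

```text
time: 3.82
tool_pos: [0.5301, 0.1937, 0.0304]
tool_rot: [0.0, 0.994, -0.106, -0.0]
contact_force: [-0.4, 0.2, -0.7]
gripper_width: 1.003
grasp_force: 0.0
time: 4.45
tool_pos: [0.5304, 0.1947, 0.0311]
tool_rot: [-0.0, 0.994, -0.105, 0.0]
contact_force: [0.2, 0.5, 1.4]
gripper_width: 0.132
grasp_force: 61.8
time: 4.95
tool_pos: [0.5305, 0.1946, 0.031]
tool_rot: [-0.0, 0.994, -0.105, 0.0]
contact_force: [-0.2, 0.4, 3.8]
gripper_width: 0.126
grasp_force: 62.0
1.6 0 [ 0.174  0.173  1.811 -0.     1.158  0.145] 0.0 tcp [0.572 0.176 0.046]
1.6 20 [ 0.015  0.099  1.843  0.372  1.227 -0.145] 0.0 tcp [0.572 0.179 0.089]
1.6 40 [-0.152  0.102  1.854  0.698  1.39  -0.385] 0.0 tcp [0.572 0.166 0.131]
1.6 60 [-0.299  0.182  1.841  0.962  1.604 -0.551] 0.0 tcp [0.573 0.141 0.165]
1.6 80 [-0.408  0.324  1.806  1.179  1.835 -0.651] 0.0 tcp [0.574 0.105 0.189]
1.6 95 [-0.458  0.456  1.769  1.331  2.008 -0.686] 0.0 tcp [0.575 0.073 0.198]
1.6 110 [-0.482  0.599  1.725  1.491  2.177 -0.686] 0.0 tcp [0.576 0.041 0.199]
1.2 0 [0.145 0.28  1.684 0.    1.177 0.516] 0.0 tcp [0.627 0.166 0.046]
1.2 20 [0.009 0
[... 300 characters left out ...]
5 [-0.51   0.29   1.998  1.545  1.733 -0.713] 0.0 tcp [0.59  0.071 0.198]
1.2 110 [-0.542  0.449  1.965  1.687  1.941 -0.791] 0.0 tcp [0.578 0.04  0.199]
0.9 0 [0.106 0.344 1.605 0.    1.193 0.777] 0.0 tcp [0.664 0.145 0.046]
0.9 20 [-0.003  0.165  1.771  0.323  1.009  0.522] 0.0 tcp [0.665 0.148 0.089]
0.9 40 [-0.142  0.03   1.929  0.758  0.939  0.142] 0.0 tcp [0.658 0.138 0.131]
0.9 60 [-0.295 -0.026  2.063  1.21   1.038 -0.264] 0.0 tcp [0.642 0.118 0.165]
0.9 80 [-0.434  0.031  2.147  1.559  1.278 -0.585] 0.0 tcp [0.619 0.089 0.189]
0.9 95 [-0.509  0.155  2.165  1.745  1.513 -0.762] 0.0 tcp [0.6   0.065 0.198]
0.9 110 [-0.546  0.333  2.14   1.886  1.768 -0.893] 0.0 tcp [0.58  0.04  0.199]
```

```bash
echo '[{"aperture":0, "tz":-0.01}, {"aperture":0, "tz":-0.02}, {"aperture":0, "tz":-0.03}, {"aperture":0, "tz":-0.02}, {"aperture":0, "tz":-0.01}]' | python3 shift.py; echo '[{"aperture":0, "rz":-0.05}, {"aperture":0, "rz":-0.1}, {"aperture":0, "rz":-0.15}, {"aperture":0, "rz":-0.15}, {"aperture":0, "rz":-0.15}]' | python3 shift.py; echo '[{"aperture":0, "rz":-0.15}, {"aperture":0, "rz":-0.15}, {"aperture":0, "rz":-0.15}, {"aperture":0, "rz":-0.15}, {"aperture":0, "rz":-0.15}]' | python3 shift.py;  echo '[{"aperture":0, "rz":-0.15}, {"aperture":0, "rz":-0.15}, {"aperture":0, "rz":-0.15}, {"aperture":0, "rz":-0.11}, {"aperture":0}]' | python3 shift.py; python3 log.py
python3 - <<'E'
from h import *
print(geom()[1])
d=E_("z",1.7).apply([1,0,0]);H=np.array([.576,.035,0])
need(H+d*.151+[0,0,.13-.029],tool(1.7,0,"A"))
im=manip.grab_frame("side");im2=manip.grab_frame("top")
cv2.imwrite("pics/b.png",np.hstack([cv2.resize(im2[100:260,90:290],(400,320)),cv2.resize(im[100:230,180:342],(400,320))])[...,::-1])
E
```

```text
time: 5.58
tool_pos: [0.5309, 0.1946, 0.1227]
tool_rot: [-0.0, 0.994, -0.105, 0.001]
contact_force: [0.0, 0.4, -2.4]
gripper_width: 0.127
grasp_force: 61.2
time: 6.2
tool_pos: [0.5295, 0.1943, 0.1199]
tool_rot: [0.0, 0.981, 0.196, -0.001]
contact_force: [-0.5, 0.2, -2.1]
gripper_width: 0.131
grasp_force: 61.3
time: 6.82
tool_pos: [0.5295, 0.1944, 0.1199]
tool_rot: [-0.0, 0.841, 0.541, -0.001]
contact_force: [0.4, 0.6, -1.6]
gripper_width: 0.129
grasp_force: 61.2
time: 7.45
tool_pos: [0.5295, 0.1944, 0.12]
tool_rot: [-0.001, 0.661, 0.751, -0.001]
contact_force: [-0.5, -0.9, -1.7]
gripper_width: 0.132
grasp_force: 61.3
3.1235384952144063e-06
shift tool axes [-0.013   0.0256  0.0189] rotvec [-0.0019  0.0002 -0.0023]
```

View pics/b.png

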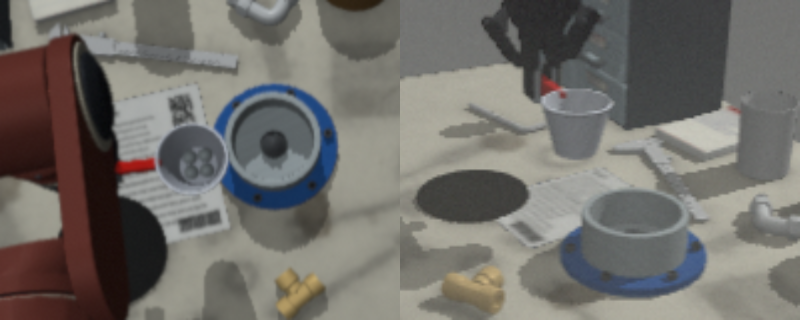

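Four balls are in the level cup (top crop (198,162)), and the lip points at the housing. I tilt about the lip while it is still high.

```bash
echo '[{"aperture":0, "ty":0.013}, {"aperture":0, "ty":0.013, "ry":0.07}, {"aperture":0, "tx":0.003, "tz":-0.0184, "ry":0.15}, {"aperture":0, "tx":0.003, "tz":-0.0184, "ry":0.15}, {"aperture":0, "tx":0.003, "tz":-0.0184, "ry":0.15}]' | python3 shift.py; echo '[{"aperture":0, "tx":0.003, "tz":-0.0184, "ry":0.15}, {"aperture":0, "tx":0.003, "tz":-0.0184, "ry":0.15}, {"aperture":0, "tx":0.003, "tz":-0.0184, "ry":0.15}, {"aperture":0, "tx":0.003, "tz":-0.0184, "ry":0.13}, {"aperture":0}]' | python3 shift.py; python3 log.py
cat >> h.py <<'E'
def lip(): 
    s=manip.state();c=rot(s["tool_rot"]);return np.array(s["tool_pos"])+c.apply([-.121,0,-.029]),np.degrees(np.arccos(-(c.apply([0,0,1])[2]))),c
E
python3 - <<'E'
from h import *
np.set_printoptions(precision=4,suppress=True)
print(proj("top",[[.5405,.110,.149]]), manip.state()["joint_pos"])
l,t,c=lip();print(l,t)
d=E_("z",1.7).apply([1,0,0]);H=np.array([.576,.035,0])
T=H+d*.03+[0,0,.072];print("to T",c.inv().apply(T-l),"rot",(c.inv()*tool(1.7,np.radians(t),"A")).as_rotvec())
im=manip.grab_frame("side");im2=manip.grab_frame("top")
cv2.imwrite("pics/c.png",np.hstack([cv2.resize(im2[100:260,90:290],(400,320)),cv2.resize(im[100:230,180:342],(400,320))])[...,::-1])
E
```

```text
time: 8.18
tool_pos: [0.5575, 0.1943, 0.1774]
tool_rot: [-0.194, 0.638, 0.725, 0.172]
contact_force: [-0.4, -0.1, -2.1]
gripper_width: 0.128
grasp_force: 61.3
time: 8.8
tool_pos: [0.5625, 0.1525, 0.2358]
tool_rot: [-0.392, 0.565, 0.639, 0.344]
contact_force: [0.3, -0.1, -2.2]
gripper_width: 0.125
grasp_force: 61.4
[[185.5276 178.2319]] [-0.2814  0.1317  1.7868  0.9801  1.7488 -0.498 ]
[0.5723 0.0722 0.1412] 62.93588181765241
to T [-0.065  -0.0009  0.0249] rot [ 0.0024 -0.     -0.0046]
```

View pics/c.png

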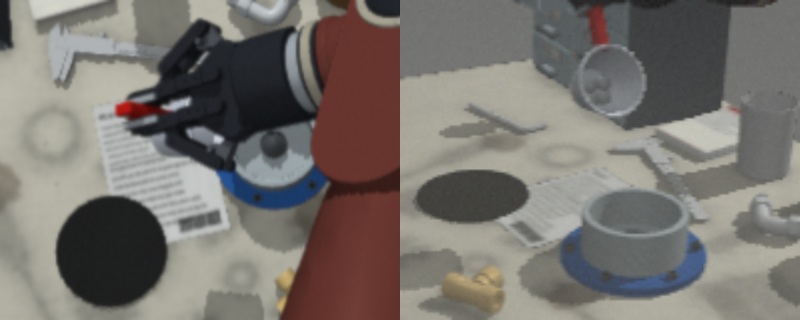

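```bash
echo '[{"aperture":0, "tx":-0.022, "tz":0.008}, {"aperture":0, "tx":-0.022, "tz":0.008}, {"aperture":0, "tx":-0.021, "ty":-0.001, "tz":0.009}, {"aperture":0}]' | python3 shift.py
python3 - <<'E'
from h import *
l,t,c=lip();print(l.round(4),t,manip.state()["joint_pos"].round(3))
E
echo '[{"aperture":0, "tx":0.0023, "tz":-0.0122, "ry":0.1}, {"aperture":0, "tx":0.0015, "tz":-0.0085, "ry":0.07}, {"aperture":0, "tx":0.001, "tz":-0.006, "ry":0.05}, {"aperture":0, "tx":0.001, "tz":-0.006, "ry":0.05}, {"aperture":0, "tx":0.001, "tz":-0.006, "ry":0.05}]' | python3 shift.py
python3 - <<'E'
from h import *
l,t,c=lip();print(l.round(4),t)
E
echo '[{"aperture":0, "tx":0.001, "tz":-0.006, "ry":0.05}, {"aperture":0, "tx":0.001, "tz":-0.006, "ry":0.05}, {"aperture":0, "tx":0.001, "tz":-0.006, "ry":0.05}, {"aperture":0, "tx":0.001, "tz":-0.006, "ry":0.05}, {"aperture":0}]' | python3 shift.py
python3 - <<'E'
from h import *
l,t,c=lip();print(l.round(4),t)
im=manip.grab_frame("side");im2=manip.grab_frame("top")
cv2.imwrite("pics/d.png",np.hstack([cv2.resize(im2[100:260,90:290],(400,320)),cv2.resize(im[100:230,180:342],(400,320))])[...,::-1])
E
```

```text
time: 9.4
tool_pos: [0.5597, 0.1477, 0.1649]
tool_rot: [-0.395, 0.564, 0.639, 0.344]
contact_force: [-0.8, 0.9, -2.6]
gripper_width: 0.129
grasp_force: 61.4
[0.5694 0.0677 0.07  ] 63.13194786052593 [-0.29   0.228  1.815  0.961  1.691 -0.605]
time: 10.02
tool_pos: [0.566, 0.1133, 0.188]
tool_rot: [-0.49, 0.5, 0.569, 0.431]
contact_force: [1.2, 0.5, -1.9]
gripper_width: 0.124
grasp_force: 61.5
[0.572  0.0671 0.0726] 81.48901646661146
time: 10.65
tool_pos: [0.5687, 0.0899, 0.1926]
tool_rot: [0.545, -0.456, -0.517, -0.478]
contact_force: [0.2, 0.9, -1.3]
gripper_width: 0.127
grasp_force: 61.5
[0.5714 0.0672 0.0702] 92.90701292780152
```

View pics/d.png

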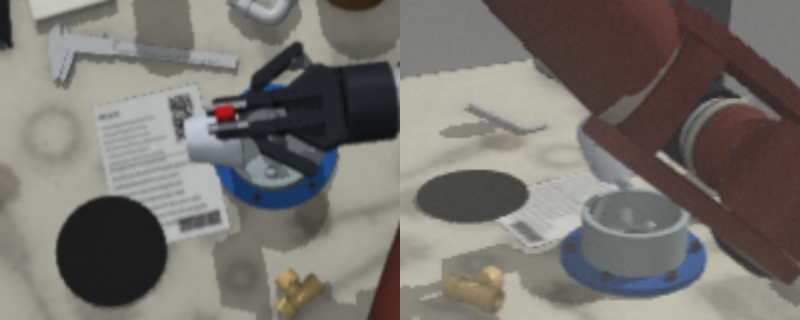

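The balls are running out into the race, with nothing seen outside it. I tilt on to 105°.

```bash
echo '[{"aperture":0, "tx":0.001, "tz":-0.006, "ry":0.05}, {"aperture":0, "tx":0.001, "tz":-0.006, "ry":0.05}, {"aperture":0, "tx":0.001, "tz":-0.006, "ry":0.05}, {"aperture":0, "tx":0.001, "tz":-0.006, "ry":0.05}, {"aperture":0, "tx":0.001, "tz":-0.004, "ry":0.03}]' | python3 shift.py;echo '[{"aperture":0}, {"aperture":0}, {"aperture":0}, {"aperture":0}]' | python3 shift.py
python3 - <<'E'
from h import *
l,t,c=lip();print(l.round(4),t)
need(manip.state()["tool_pos"]+np.array([0,.03,.1]),c)
E
```

```text
time: 11.38
tool_pos: [0.5724, 0.0617, 0.1937]
tool_rot: [0.601, -0.397, -0.451, -0.528]
contact_force: [-0.8, 0.0, -0.6]
gripper_width: 0.126
grasp_force: 61.6
time: 11.88
tool_pos: [0.5725, 0.0621, 0.1947]
tool_rot: [0.6, -0.397, -0.452, -0.527]
contact_force: [-0.2, -0.3, -0.9]
gripper_width: 0.13
grasp_force: 61.6
[0.5719 0.0674 0.0704] 105.95796167562925
shift tool axes [0.088  0.0039 0.0561] rotvec [0. 0. 0.]
```

```bash
echo '[{"aperture":0, "tx":0.02, "tz":0.006}, {"aperture":0, "tx":0.04, "tz":0.02}, {"aperture":0, "tx":0.03, "tz":0.02}, {"aperture":0, "tz":0.02, "ry":-0.1}, {"aperture":0, "ry":-0.15}]' | python3 shift.py; echo '[{"aperture":0, "ry":-0.18}, {"aperture":0, "ry":-0.18}, {"aperture":0, "ry":-0.18}, {"aperture":0, "ry":-0.18}, {"aperture":0, "ry":-0.18}]' | python3 shift.py;echo '[{"aperture":0, "ry":-0.18}, {"aperture":0, "ry":-0.18}, {"aperture":0, "ry":-0.18}, {"aperture":0, "ry":-0.17}, {"aperture":0}]' | python3 shift.py; python3 log.py
python3 - <<'E'
from h import *
np.set_printoptions(precision=4,suppress=True)
l,t,c=lip();print(l.round(4),t)
# place: cup at (.450,.217), yaw -.21 
P=np.array([.450,.2175,0])+E_("z",-.21).apply([.085,0,0])
need(P+[0,0,.15],tool(-.21,0,"A")); print(c.apply([1,0,0]),manip.state()["joint_pos"])
im=manip.grab_frame("side");im2=manip.grab_frame("top")
cv2.imwrite("pics/e.png",np.hstack([cv2.resize(im2[100:260,90:290],(400,320)),cv2.resize(im[100:230,180:342],(400,320))])[...,::-1])
E
```

```text
time: 12.5
tool_pos: [0.5666, 0.1015, 0.2986]
tool_rot: [0.538, -0.461, -0.524, -0.472]
contact_force: [-0.6, 0.1, -1.5]
gripper_width: 0.127
grasp_force: 61.5
time: 13.12
tool_pos: [0.5674, 0.0999, 0.2998]
tool_rot: [-0.255, 0.621, 0.706, 0.225]
contact_force: [-0.2, -0.6, -0.8]
gripper_width: 0.129
grasp_force: 61.4
time: 13.75
tool_pos: [0.5667, 0.1029, 0.2996]
tool_rot: [0.003, 0.659, 0.752, -0.003]
contact_force: [0.1, 0.2, -2.2]
gripper_width: 0.125
grasp_force: 61.4
[ 0.5827 -0.0167  0.3296] 0.4931297249171993
shift tool axes [ 0.1017 -0.0205  0.1487] rotvec [0.0082 0.0058 1.9134]
[-0.1323  0.9912 -0.0086] [ 0.0547 -0.0949  1.6456 -0.0086  1.5902 -0.0781]
```

View pics/e.png

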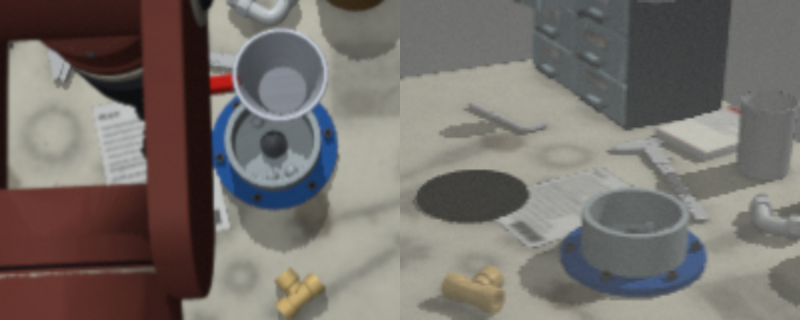

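The cup is empty, and grey ball glints show in the race around top crop (270,165). I carry the cup back to the mat.

```bash
echo '[{"aperture":0, "tx":0.035, "ty":-0.01, "tz":0.04}, {"aperture":0, "tx":0.035, "ty":-0.01, "tz":0.04, "rx":0.008, "ry":0.006}, {"aperture":0, "tx":0.031, "tz":0.03, "rz":0.1}, {"aperture":0, "rz":0.18}, {"aperture":0, "rz":0.18}]' | python3 shift.py; echo '[{"aperture":0, "rz":0.18}, {"aperture":0, "rz":0.18}, {"aperture":0, "rz":0.18}, {"aperture":0, "rz":0.18}, {"aperture":0, "rz":0.18}]' | python3 shift.py; echo '[{"aperture":0, "rz":0.18}, {"aperture":0, "rz":0.18}, {"aperture":0, "rz":0.18}, {"aperture":0, "rz":0.015}, {"aperture":0}]' | python3 shift.py
python3 - <<'E'
from h import *
P=np.array([.450,.2175,0])+E_("z",-.21).apply([.085,0,0])
need(P+[0,0,.033],tool(-.21,0,"A"))
E
```

```text
time: 14.48
tool_pos: [0.5342, 0.196, 0.1867]
tool_rot: [-0.001, 0.816, 0.577, -0.006]
contact_force: [0.2, 0.4, -1.2]
gripper_width: 0.125
grasp_force: 61.3
time: 15.1
tool_pos: [0.5348, 0.1955, 0.1876]
tool_rot: [0.001, 0.986, 0.164, -0.005]
contact_force: [-0.5, 0.4, -0.7]
gripper_width: 0.132
grasp_force: 61.3
time: 15.72
tool_pos: [0.5348, 0.1962, 0.1879]
tool_rot: [0.003, 0.994, -0.107, -0.004]
contact_force: [-0.6, -0.6, -1.5]
gripper_width: 0.126
grasp_force: 61.3
shift tool axes [-0.0013 -0.0042  0.1549] rotvec [ 0.0066  0.0071 -0.0051]
```

```bash
echo '[{"aperture":0, "ty":-0.004, "tz":0.05, "rx":0.0066, "ry":0.007, "rz":-0.005}, {"aperture":0, "tz":0.05}, {"aperture":0, "tz":0.035}, {"aperture":0, "tz":0.015}, {"aperture":0, "tz":0.003}]' | python3 shift.py; echo '[{"aperture":0, "tz":0.002}, {"aperture":0}]' | python3 shift.py; echo '[{"aperture":0, "tz":0.0015}, {"aperture":0}]' | python3 shift.py
```

```text
time: 16.35
tool_pos: [0.5351, 0.2004, 0.0348]
tool_rot: [0.0, 0.994, -0.105, -0.0]
contact_force: [0.2, 1.1, -1.3]
gripper_width: 0.125
grasp_force: 61.3
time: 16.6
tool_pos: [0.5364, 0.2009, 0.0348]
tool_rot: [-0.0, 0.994, -0.105, 0.002]
contact_force: [0.8, -0.5, -1.1]
gripper_width: 0.128
grasp_force: 61.3
time: 16.85
tool_pos: [0.5354, 0.2007, 0.0321]
tool_rot: [0.0, 0.994, -0.105, 0.001]
contact_force: [0.6, -0.2, -1.9]
gripper_width: 0.133
grasp_force: 61.3
```

```bash
echo '[{"aperture":0, "tz":0.001}, {"aperture":0}]' | python3 shift.py; echo '[{"aperture":0, "tz":0.001}, {"aperture":0}]' | python3 shift.py
```

```text
time: 17.1
tool_pos: [0.5355, 0.2007, 0.0312]
tool_rot: [0.0, 0.994, -0.105, 0.001]
contact_force: [-0.5, -1.3, 1.2]
gripper_width: 0.129
grasp_force: 61.8
time: 17.35
tool_pos: [0.5358, 0.2007, 0.0307]
tool_rot: [0.0, 0.994, -0.105, 0.001]
contact_force: [-0.5, -1.3, 6.0]
gripper_width: 0.129
grasp_force: 62.3
```

Run:
```python
from h import *
im=manip.grab_frame("side");im2=manip.grab_frame("top")
cv2.imwrite("pics/f.png",np.hstack([cv2.resize(im2[100:260,90:290],(400,320)),cv2.resize(im[120:220,160:285],(400,320))])[...,::-1])
```

```text
(no output)
```

View pics/f.png

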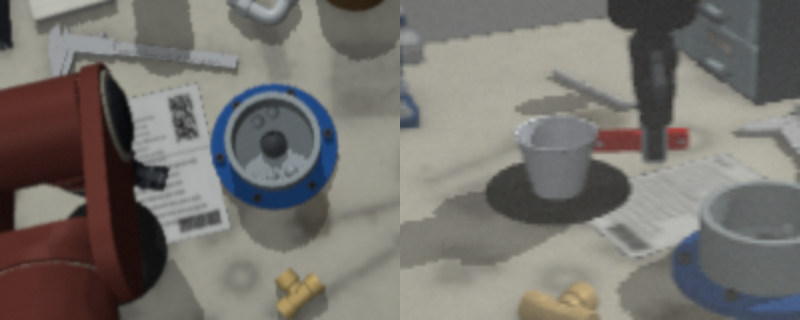

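The cup stands on the mat with contact force (side crop (558,160)), and balls are visible in the race. I release and rise.

```bash
echo '[{"aperture":0, "tz":-0.001}, {"aperture":0.5}, {"aperture":1}, {"aperture":1}, {"aperture":1}]' | python3 shift.py; echo '[{"aperture":1, "tz":-0.03}, {"aperture":1, "tz":-0.05}, {"aperture":1, "tz":-0.06}, {"aperture":1, "ty":0.06, "tz":-0.06}, {"aperture":1}]' | python3 shift.py
echo '[{"aperture":1, "ty":0.06}, {"aperture":1, "ty":0.06}, {"aperture":1, "ty":0.06}, {"aperture":1, "ty":0.06}, {"aperture":1, "ty":0.06}]' | python3 shift.py
python3 - <<'E'
from h import *
im=manip.grab_frame("side");im2=manip.grab_frame("top")
cv2.imwrite("pics/side1.png",im[...,::-1]);cv2.imwrite("pics/top1.png",im2[...,::-1])
cv2.imwrite("pics/g.png",np.hstack([cv2.resize(im2[135:210,190:265],(400,400),interpolation=2),cv2.resize(im[120:220,165:265],(400,400),interpolation=2)])[...,::-1])
need([.451,-.258,.15],tool(-.21,0,"A"));need([.451,-.258,.012],tool(-.21,0,"A"))
E
```

```text
time: 18.08
tool_pos: [0.535, 0.2006, 0.0305]
tool_rot: [0.0, 0.994, -0.105, 0.0]
contact_force: [0.7, 0.4, 0.4]
gripper_width: 0.961
grasp_force: 0.0
time: 18.7
tool_pos: [0.5282, 0.1563, 0.2206]
tool_rot: [-0.001, 0.994, -0.106, 0.005]
contact_force: [0.6, -0.4, 0.5]
gripper_width: 0.998
grasp_force: 0.0
time: 19.32
tool_pos: [0.462, -0.1371, 0.2136]
tool_rot: [-0.0, 0.994, -0.105, -0.0]
contact_force: [0.7, 0.5, 0.3]
gripper_width: 1.002
grasp_force: 0.0
shift tool axes [0.0154 0.1175 0.0637] rotvec [ 0.0012  0.0013 -0.0081]
shift tool axes [0.0156 0.1173 0.2017] rotvec [ 0.0012  0.0013 -0.0081]
```

View pics/g.png

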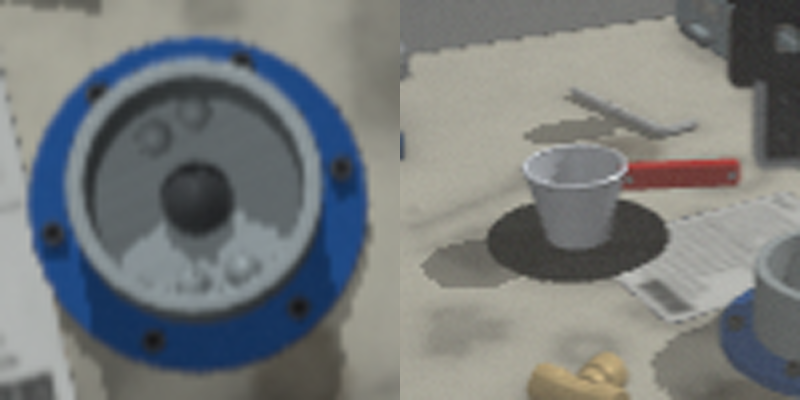

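The race holds four balls (crop (155,137), (193,112), (192,275), (240,270)), and the cup is upright on the mat. Next the cover.

```bash
echo '[{"aperture":1, "tx":0.007, "ty":0.04, "rz":-0.008}, {"aperture":1, "tx":0.006, "ty":0.04, "tz":0.02}, {"aperture":1, "tx":0.002, "ty":0.037, "tz":0.044}, {"aperture":1}, {"aperture":1}]' | python3 shift.py
python3 - <<'E'
from h import *
need([.4508,-.258,.013],tool(-.21,0,"A"))
im=manip.grab_frame("side");cv2.imwrite("pics/i.png",cv2.resize(im[200:340,200:350],(600,560))[...,::-1])
E
```

```text
time: 20.05
tool_pos: [0.4541, -0.2526, 0.1505]
tool_rot: [-0.0, 0.995, -0.101, 0.0]
contact_force: [-0.3, 0.2, 1.6]
gripper_width: 0.997
grasp_force: 0.0
shift tool axes [-0.0021  0.0061  0.1375] rotvec [-0.0009  0.0001  0.0076]
```

View pics/i.png

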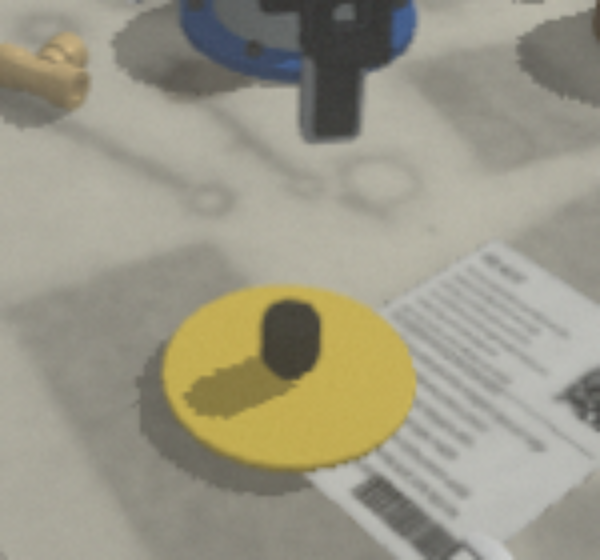

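The cover is undisturbed, with the knob at side (272.5,285). Next I descend and grip it.

```bash
echo '[{"aperture":1, "tx":-0.002, "ty":0.006, "tz":0.04, "rz":0.008}, {"aperture":1, "tz":0.05}, {"aperture":1, "tz":0.03}, {"aperture":1, "tz":0.0175}, {"aperture":1}]' | python3 shift.py; echo '[{"aperture":0}, {"aperture":0}, {"aperture":0}, {"aperture":0}, {"aperture":0}]' | python3 shift.py; echo '[{"aperture":0}, {"aperture":0}, {"aperture":0}]' | python3 shift.py;  echo '[{"aperture":0, "tz":-0.01}, {"aperture":0, "tz":-0.03}, {"aperture":0, "tz":-0.05}, {"aperture":0, "tz":-0.05}, {"aperture":0}]' | python3 shift.py
python3 - <<'E'
from h import *
np.set_printoptions(precision=4,suppress=True)
s=manip.state();print(s["tool_pos"])
im=manip.grab_frame("side");im2=manip.grab_frame("top");s=manip.state()
I={"side":im,"top":im2}
z=s["tool_pos"][2]-.002   # approx disc top
for n in I:
    c=proj(n,[[*s["tool_pos"][:2],z]])[0].astype(int);b=(c[0]-45,max(c[1]-45,0),c[0]+45,c[1]+45)
    m=mask(I[n],(20,120,80),(35,255,255),b);h=cv2.convexHull(big(m))[:,0];print(n,cv2.contourArea(h),[circ(plane(n,h,zz)) for zz in(z-.005,z,z+.005)])
cv2.imwrite("pics/j.png",np.hstack([cv2.resize(im2[150:270,290:410],(400,400)),cv2.resize(im[170:320,200:350],(400,400))])[...,::-1])
need([.576,.035,.17],tool(-.21,0,"A"))
E
```

```text
time: 20.72
tool_pos: [0.451, -0.2584, 0.0134]
tool_rot: [-0.0, 0.994, -0.105, 0.0]
contact_force: [0.5, 0.3, 1.0]
gripper_width: 1.0
grasp_force: 0.0
time: 21.35
tool_pos: [0.4515, -0.2595, 0.0146]
tool_rot: [0.0, 0.994, -0.105, 0.001]
contact_force: [-0.5, 1.7, 6.4]
gripper_width: 0.281
grasp_force: 59.1
time: 21.72
tool_pos: [0.4515, -0.2595, 0.0146]
tool_rot: [0.0, 0.994, -0.105, 0.001]
contact_force: [-0.3, 0.4, 6.8]
gripper_width: 0.285
grasp_force: 59.1
time: 22.35
tool_pos: [0.453, -0.261, 0.159]
tool_rot: [0.003, 0.994, -0.105, 0.004]
contact_force: [0.1, -0.5, -1.8]
gripper_width: 0.281
grasp_force: 59.1
[ 0.453 -0.261  0.159]
side 2263.5 [array([ 0.4571, -0.2502,  0.057 ]), array([ 0.454 , -0.257 ,  0.0561]), array([ 0.4509, -0.2637,  0.0552])]
top 1484.0 [array([ 0.4519, -0.2599,  0.0542]), array([ 0.4518, -0.2581,  0.0538]), array([ 0.4516, -0.2564,  0.0535])]
shift tool axes [ 0.0614 -0.3136 -0.0167] rotvec [ 0.0003 -0.0006 -0.0009]
```

View pics/j.png

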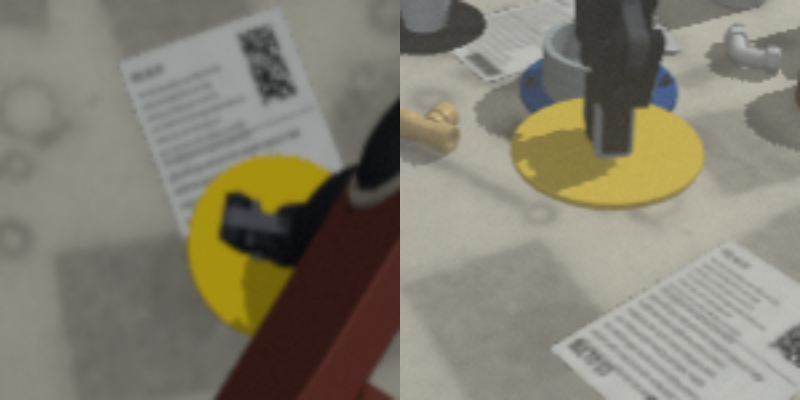

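The cover is held level and centred under the TCP to within about 2 mm. I carry it over the housing.

```bash
echo '[{"aperture":0, "tx":0.006, "ty":-0.03}, {"aperture":0, "tx":0.011, "ty":-0.055}, {"aperture":0, "tx":0.011, "ty":-0.055}, {"aperture":0, "tx":0.011, "ty":-0.055}, {"aperture":0, "tx":0.011, "ty":-0.055}]' | python3 shift.py; echo '[{"aperture":0, "tx":0.007, "ty":-0.04}, {"aperture":0, "tx":0.004, "ty":-0.022}, {"aperture":0}, {"aperture":0}]' | python3 shift.py
python3 - <<'E'
from h import *
for _ in range(3):
  manip.grab_frame("side"); need([.576,.035,.075],tool(-.21,0,"A"))
E
```

```text
time: 23.08
tool_pos: [0.5506, -0.0231, 0.1504]
tool_rot: [0.0, 0.994, -0.105, -0.002]
contact_force: [0.6, -0.4, -2.3]
gripper_width: 0.281
grasp_force: 59.3
time: 23.58
tool_pos: [0.5743, 0.0328, 0.1515]
tool_rot: [0.0, 0.994, -0.105, -0.001]
contact_force: [-0.2, 0.5, -1.7]
gripper_width: 0.285
grasp_force: 59.4
shift tool axes [ 0.001  -0.0028  0.077 ] rotvec [ 0.0009  0.0018 -0.0018]
shift tool axes [ 0.0007 -0.0029  0.0775] rotvec [ 0.0007  0.001  -0.0022]
shift tool axes [ 0.0004 -0.0028  0.0779] rotvec [ 0.0005  0.0003 -0.0023]
```

```bash
echo '[{"aperture":0, "tx":0.0004, "ty":-0.0028, "tz":0.03, "rz":-0.002}, {"aperture":0, "tz":0.03}, {"aperture":0, "tz":0.015}, {"aperture":0}, {"aperture":0}]' | python3 shift.py
python3 - <<'E'
from h import *
np.set_printoptions(precision=4,suppress=True)
im=manip.grab_frame("side");im2=manip.grab_frame("top");s=manip.state();print(s["tool_pos"])
I={"side":im,"top":im2};z=s["tool_pos"][2]-.0036
for n in I:
    c=proj(n,[[*s["tool_pos"][:2],z]])[0].astype(int);b=(c[0]-45,max(c[1]-45,0),c[0]+45,c[1]+45)
    m=mask(I[n],(20,120,80),(35,255,255),b);h=cv2.convexHull(big(m))[:,0];print(n,cv2.contourArea(h),circ(plane(n,h,z)))
cv2.imwrite("pics/k.png",im[...,::-1])
E
```

```text
time: 24.35
tool_pos: [0.5777, 0.0356, 0.0799]
tool_rot: [0.0, 0.995, -0.104, 0.002]
contact_force: [-0.3, 0.1, -0.9]
gripper_width: 0.285
grasp_force: 59.4
[0.5779 0.0358 0.0802]
side 700.0 [0.5752 0.0318 0.055 ]
top 781.0 [0.568  0.0411 0.0479]
```

```bash
echo '[{"aperture":0, "tx":-0.0015, "tz":0.004}, {"aperture":0, "tz":0.004}, {"aperture":0}]' | python3 shift.py; echo '[{"aperture":0, "tz":0.004}, {"aperture":0, "tz":0.002}, {"aperture":0}]' | python3 shift.py;  echo '[{"aperture":0, "tz":0.0015}, {"aperture":0}]' | python3 shift.py
```

```text
time: 24.82
tool_pos: [0.5747, 0.0363, 0.0698]
tool_rot: [0.0, 0.995, -0.104, -0.0]
contact_force: [-0.1, 0.4, -2.0]
gripper_width: 0.284
grasp_force: 59.4
time: 25.2
tool_pos: [0.575, 0.0363, 0.0641]
tool_rot: [0.0, 0.995, -0.104, 0.0]
contact_force: [-0.6, -0.1, -1.8]
gripper_width: 0.284
grasp_force: 59.4
time: 25.45
tool_pos: [0.5754, 0.0362, 0.0637]
tool_rot: [0.0, 0.995, -0.104, 0.0]
contact_force: [-2.2, 0.1, 2.8]
gripper_width: 0.284
grasp_force: 60.0
```

Contact came at 0.0637, as expected for a seated cover. I release and retreat.

```bash
echo '[{"aperture":0.4}, {"aperture":1}, {"aperture":1}, {"aperture":1}, {"aperture":1}]' | python3 shift.py; echo '[{"aperture":1, "tz":-0.02}, {"aperture":1, "tz":-0.04}, {"aperture":1, "tz":-0.06}, {"aperture":1, "tz":-0.06}, {"aperture":1, "ty":0.06}]' | python3 shift.py; echo '[{"aperture":1, "ty":0.06}, {"aperture":1, "ty":0.06}, {"aperture":1, "ty":0.06}, {"aperture":1, "ty":0.06}, {"aperture":1}]' | python3 shift.py
python3 - <<'E'
from h import *
np.set_printoptions(precision=4,suppress=True)
im=manip.grab_frame("side");im2=manip.grab_frame("top");I={"side":im,"top":im2}
for n in I:
    c=proj(n,[[.576,.035,.06]])[0].astype(int);b=(c[0]-45,c[1]-45,c[0]+45,c[1]+45)
    h=cv2.convexHull(big(mask(I[n],(20,120,80),(35,255,255),b)))[:,0];print(n,circ(plane(n,h,.060)))
cv2.imwrite("pics/l.png",np.hstack([cv2.resize(im2[120:250,100:270],(400,306)),cv2.resize(im[110:240,165:335],(400,306))])[...,::-1])
E
```

```text
time: 26.08
tool_pos: [0.5752, 0.0362, 0.063]
tool_rot: [0.0, 0.995, -0.104, 0.0]
contact_force: [0.6, -0.1, 0.8]
gripper_width: 1.001
grasp_force: 0.0
time: 26.7
tool_pos: [0.5665, -0.0212, 0.2528]
tool_rot: [0.0, 0.995, -0.101, 0.008]
contact_force: [0.1, -1.1, -0.6]
gripper_width: 1.0
grasp_force: 0.0
time: 27.32
tool_pos: [0.5119, -0.2608, 0.2447]
tool_rot: [0.001, 0.994, -0.107, 0.001]
contact_force: [0.5, 0.2, -0.6]
gripper_width: 1.002
grasp_force: 0.0
side [0.5731 0.0338 0.0553]
top [0.5742 0.036  0.0553]
```

View pics/l.png

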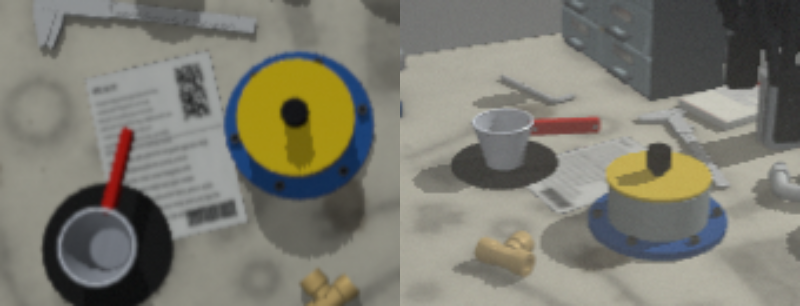

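The cover is seated flat and centred to within about 2 mm at (0.574, 0.035). The cup is empty and upright on its mat, and the gripper is clear of everything.

```bash
python3 -c "
from plant import manip
print(manip.job_done())"
```

```text
the job is handed in; nothing more can be done
None
```

The job is handed in at about 27 s, with no verdict returned: four balls in the race, empty cup upright on its mat, and cover seated flat, but I viewed 11 pictures, one over the limit of 10.

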